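# Close the pigment grinder and hold its lid half-way to the lock

## Task

The small pigment grinder has been loaded and must be closed up but not started: first push its drawer fully shut. Then pick up its loose metal lid, lower it into the hopper with its two lugs through the notches until it lies flat on the rim, and turn it clockwise half-way (45 degrees), so that its grip bar lines up with the direction in which the drawer slides; do not turn it on towards the lock, whose click would start the motor. A spring turns the lid back if it is let go, so finish with the lid still gripped and held steady at half-way, and leave the other things on the bench where they are.

Things in the scene. Friction and masses are not known exactly. Their poses are not given: they have to be found in the camera images.
- mill_mouth (a point): Round steel hopper (93 mm across) of the pigment grinder, which is fixed to the bench. Point: centre of the hopper's rim, on the flat top of its flange, 140 mm above the bench. Axes are the grinder's: z up, -x to the side where the drawer comes out, so x is the drawer's sliding direction. The flange is 6 mm thick, its opening 66 mm across; clear depth below the rim 48 mm.
- mill_notch (a point): One of two equal notches (18 mm wide, reaching 40 mm out from the hopper axis) cut through the flange on opposite sides. Point: in this notch at rim height, 37 mm from the hopper axis, 45 deg counter-clockwise from the grinder's x seen from above. Axes as the grinder's. A small black switch box sits outside the hopper, 45 deg clockwise from x.
- mill_base (a point): Grey base of the grinder, 170 (along x) x 130 mm, 70 mm high, reaching 110 mm from the hopper axis towards -x and 60 mm towards +x. Point: on its flat top, 85 mm from the hopper axis towards -x. Axes as the grinder's.
- drawer_lip (a point): Steel drawer in the base. Point: middle of the front face of its finger lip (60 mm wide, 10 mm high, 45 mm above the bench, projecting 15 mm from the drawer's front panel, which spans 11 to 55 mm). Axes as the grinder's. Closed, the point lies 135 mm from the hopper axis towards -x. Pushed along +x it shuts: friction about 1.5 N, hard end stop.
- drawer (a joint): How far the drawer is open, in m: 0 shut, up to 0.07.
- lid_bar (a point): The grinder's loose aluminium lid, upright on the bench at the start, 56 mm high, about 0.2 kg. Point: centre of its grip bar (60 mm long along the lid's x, 14 mm thick along y, 30 mm high), 41 mm above the lid's underside. Below the bar is a disc 92 mm across, 6 mm thick, which rests on the flange when seated: the point is then 21 mm above the rim. z up.
- lid_lug (a point): One of the lid's two equal lugs, in line with the grip bar on the lid's +x and -x. Point: outer end of the +x lug, 38 mm from the lid's axis, 9 mm above its underside. Axes as lid_bar. Lugs are 12 mm wide, 8 to 14 mm below the disc's underside, on a plug 62 mm across that reaches 20 mm below the disc, its lowest 8 mm tapered to 50 mm across. Turned half round the lid is the same.
- catch (a joint): Spring catch in the hopper, pushed round by the seated lid's lugs, rad. 0 at rest. The lid turns clockwise only from the notches, meets the catch after some 10 deg, so it reads about 0.6 (within 0.1) at half-way, 45 deg, where the spring turns back with 0.15 N m. From about 58 deg click pins resist; past 90 deg they lock it (1.4).
- pot_lid_c (a point): A loose terracotta pot lid, round, 80 mm across, 32 mm high with a round knob and no lugs: not the grinder's. Point: its centre, 16 mm up. Leave alone.
- mug_c (a point): Terracotta mug, 80 mm across, 90 mm high. Point: its centre. Leave alone.
- bowl_c (a point): White bowl, 120 mm across, 55 mm high. Point: its centre. Leave alone.
- jar_c (a point): Clear jar with white cap, 68 mm across, 100 mm high. Point: its centre. Leave alone.
- brush_grip (a point): Brush lying on the bench between the robot and the grinder. Point: on its handle. Leave alone.
- spatula_grip (a point): Spatula lying on the bench. Point: on its handle. Leave alone.
Things that resemble listed ones, but are neither listed nor needed, are in the scene too. What is shaped like the part that bears lid_bar but turquoise is not meant.

How it is judged (in metres and radians):
On the way, in this order (a step that is already met when the one before it is completed fails the run):
1. the drawer is pushed shut (value of joint drawer below 0.005 m), for 0.1 s.
2. with the drawer shut, the lid lies seated in the hopper, its lugs through the notches and not yet turned (z of lid_bar in the frame of mill_mouth between 0.017 and 0.0245 m and horizontal distance between lid_bar and mill_mouth below 0.005 m and angle between lid_bar's own z axis and vertical below 0.07 rad and value of joint drawer below 0.005 m and angle between the x axis of lid_bar and the x axis of mill_mouth, either way round above 0.5 rad and value of joint catch below 0.25 rad), for 0.05 s.
3. the lid is turned to half-way and held by the fingers (z of lid_bar in the frame of mill_mouth between 0.017 and 0.0245 m and horizontal distance between lid_bar and mill_mouth below 0.005 m and angle between lid_bar's own z axis and vertical below 0.07 rad and angle between the x axis of lid_bar and the x axis of mill_mouth, either way round below 0.19 rad and value of joint catch above 0.36 rad and contact force between the fingers and lid above 2 N), for 0.2 s.
At the end, for the whole second after the job is handed in: Drawer open less than 5 mm; lid flat on the rim (height within 3.5 mm, centred within 5 mm, tilt under 4 deg); its bar within 11 deg of the drawer's direction, turned clockwise against the spring catch, at rest, and still gripped by the fingers (over 2 N) (all of step 3 and value of joint drawer below 0.005 m and angular speed of lid below 0.15 rad/s and value of joint catch below 0.9 rad); the arm keeps its last pose, push and grip.
It fails at once if the lid is turned on towards the lock (more than about 20 deg past half-way) (value of joint catch above 0.97 rad).
It fails at once if a bystander is pushed more than 30 mm (distance of any of pot_lid_c, mug_c, bowl_c, jar_c, brush_grip, spatula_grip from where it was at the start of the episode above 0.03 m).
It also fails if it takes over 54 s, if anything falls off the work surface, if the arm or the gripper's body presses on something with over 40 N, if the wrist force passes 120 N, or if a joint passes its speed limit or range.

## Robot

A 7-joint arm with a two-finger parallel gripper is mounted at the origin on the work surface. World frame = base frame: x ahead of the robot, y to its left, z up, the work surface at z = 0. Lengths are in mm, angles in rad, forces in N, time in s.
With the tool pointing down it reaches from about 425 to 875 mm from the base axis. Payload 8.4 kg.
Tool frame: the origin (TCP) lies midway between the tips of the shut fingers; the grasp point (between the pads) lies 19 mm behind it (ctrl.pinch_z is the distance from the TCP to the grasp point, in mm); z points along the fingers, x is the direction in which the jaws open and shut, and the axes are right-handed (so a half turn about z gives the same grasp; the last joint's range is limited). The gripper opens to 85 mm and grips with 20 to 120 N. Pads are 22 mm wide; open, the fingers measure 114 mm over their backs; the gripper's body (76 mm by 85 mm) begins 54 mm behind the grasp point. The pads swing forward as they close: fully open they stand 13 mm farther back than shut.
Start: joints at [1.07, 0.333, 0.04, 1.465, -0.013, 1.343, -0.059], TCP at [254.174, -598.212, 197.708] pointing down, gripper open.
Joint ranges: [-2.58, 2.58], [-0.38, 2.09], [-1.3, 1.39], [0.25, 2.4], [-1.5, 4.64], [0.08, 2.09], [-2.65, 2.65]. Speed limits (rad/s): [2.22, 2.22, 2.79, 2.79, 3.14, 3.14, 3.14].

## Interface

Orientations are given as a rotation vector (axis times angle).
In Python, from workcell import ctrl, imaging, order gives the robot as it stands. The module is installed in compiled form; this text tells all that it offers.
- The arm moves only by the tool drive_tool, never from a script. Its argument "rows" is a list of rows, each a list of 7 numbers: the shift along the tool's x, y, z in m, then the turn, a rotation vector about the tool's x, y, z in rad, then the opening, from 0 (shut) to 1 (fully open). A call has 1 to 20 rows; each row shifts and turns the pose as measured when the row begins, along the tool's axes as they then stand; what a row does not reach is not made up. A row lasts 1/12 s, in which the tool goes at most 41.7 mm and 7.16 degrees, less where a joint would pass 70% of its speed; a pose out of reach is approached as far as the arm can. A call is refused whole if a number of a shift passes 0.0417 or a number of a turn 0.125, either way. A call with a gripper value outside its range is refused whole. The fingers move at their own pace and stop on an object; "newtons" is the grip in N (left out, the last holds). Time passes only in rows, so rows that do not move let the fingers close. It gives the time, the measured TCP pose, the force and the opening at its end, in the units of the state.
- ctrl.observe(): the state, without advancing time (a new reading comes with each control period).
- imaging.snapshot(name): name is "side" or "top" or "wrist"; returns a dict with "img" (384x512x3 uint8, red, green, blue), "fx", "fy", "cx", "cy" (pixels), "R" (3x3) and "t" (3): a world point X has camera coordinates R X + t. Camera axes: x right, y down, z forward; pixel columns grow to the right and rows downward; lengths in mm; the calibration is good to about 2 mm. The wrist camera is an equidistant fisheye: a pixel r from the principal point sees the ray r / f radians off the axis. A picture is of the moment at which its call begins. There is no depth.
- order.sign_off(): hands the job in, once; it reports no verdict.
The state is a dict: "time": time; "qpos": joint angles; "joint_velocities": joint speeds; "effort": joint torques, N m; "ee_pos": TCP position; "tcp_rot": TCP orientation; "ft_force": force on the tool from outside, world axes, zero at the start; "moment": the same for the moment, N m; "finger_gap": finger opening in mm.
Only numpy, scipy, OpenCV 4.12 (cv2) and the standard library are available. Lean on these libraries where they do the work, as an engineer would, in place of code of your own. Each camera call takes 0.05 s, during which the arm holds its last target. There are 200 camera calls.

## Working session

There is one attempt and no reset: what is moved stays moved. The work goes in short steps, Python scripts to look and compute and a tool call to move; the robot and the scene stay as the last step left them, time stands still between calls to the robot, and variables do not carry over. Pictures are saved under pics/ and viewed, about 8 in all and at most 12, crops included, and the job is handed in when it is done.

Besides the shell and the picture viewer there is one more tool, called after "Call:" as name(argument=value, ...) on one line, values as JSON. drive_tool: Moves the arm, as the interface text tells. Its arguments: {"type":"object","properties":{"rows":{"type":"array"},"newtons":{"type":"number"}},"required":["rows"]}

```bash
mkdir -p pics
python3 - <<'E'
from workcell import ctrl, imaging
import cv2,pickle
s=ctrl.observe(); print(s['time'],s['ee_pos'],s['tcp_rot'],s['finger_gap'],ctrl.pinch_z)
for n in ['side','top']:
    p=imaging.snapshot(n); pickle.dump(p,open(f'pics/{n}0.pkl','wb'))
    cv2.imwrite(f'pics/{n}0.png',cv2.resize(p['img'][:,:,::-1],(800,600),interpolation=cv2.INTER_CUBIC))
    print(n,p['fx'],p['fy'],p['cx'],p['cy'],p['R'],p['t'], -p['R'].T@p['t'])
E
```

```text
0.0 [ 253.96881996 -597.75812101  196.83609775] [-2.61940258e+00  1.73298811e+00  2.24190495e-03] 85.34472376459964 18.700000000000003
side 481.4717474703692 481.4717474703692 250.66318833820225 194.7042539714203 [[-0.89805275 -0.43976813  0.01025963]
 [-0.31707573  0.63098364 -0.7080414 ]
 [ 0.30490038 -0.63911161 -0.70609639]] [ 474.41706651  266.51145381 1202.32871779] [ 143.96537798  808.89137366 1032.79376896]
top 350.3234657726422 350.3234657726422 253.54657100033543 193.92440793022553 [[ 2.25849047e-02 -9.99738528e-01  3.57749481e-03]
 [-9.89796924e-01 -2.28635824e-02 -1.40638921e-01]
 [ 1.40683942e-01 -3.64676716e-04 -9.90054491e-01]] [-21.23819307 568.35199551 938.56410174] [ 430.99182133   -7.89580469 1009.23799519]
```

View pics/top0.png

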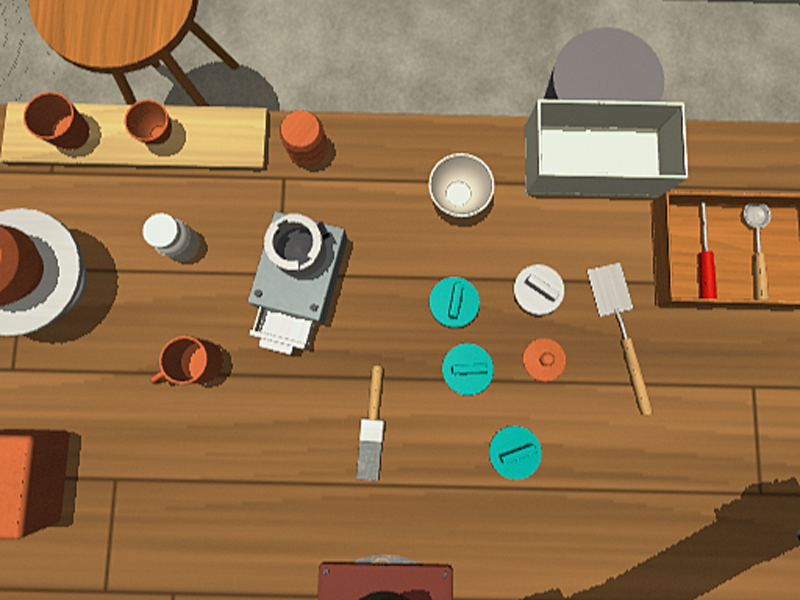

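View pics/side0.png

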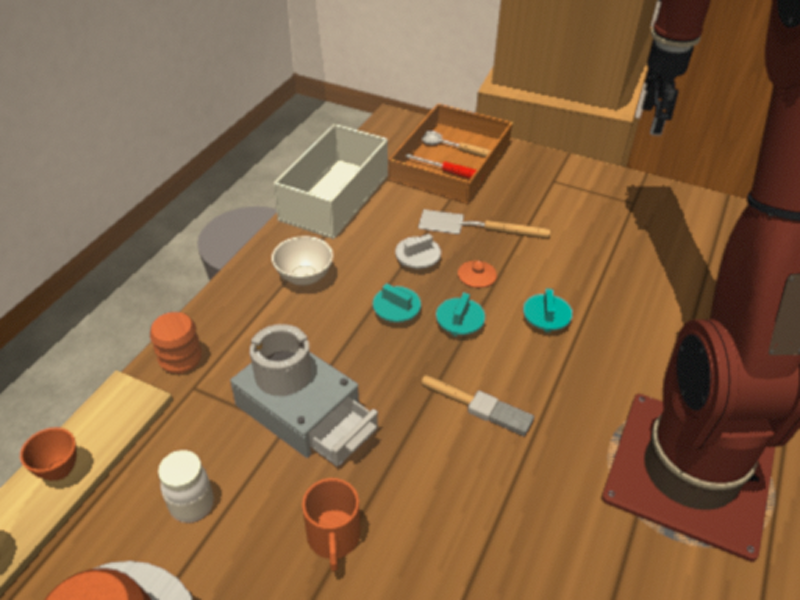

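The top view shows the grinder's hopper at (297,243), with its drawer open toward (283,345). Candidate lids are three turquoise ones at (455,302), (468,369) and (515,453), the terracotta one with a knob at (544,359), and a light metal one with a bar at (540,290). The last fits: it is bare aluminium with a grip bar. I'll confirm it in an enlarged crop.

```bash
cat > h.py <<'E'
import numpy as np,cv2,pickle
def ray(p,u,v):
    d=p['R'].T@np.array([(u-p['cx'])/p['fx'],(v-p['cy'])/p['fy'],1.]); return -p['R'].T@p['t'],d
def onz(p,u,v,z):
    c,d=ray(p,u,v); return c+d*(z-c[2])/d[2]
def proj(p,X):
    c=p['R']@np.array(X,float)+p['t']; return p['fx']*c[0]/c[2]+p['cx'],p['fy']*c[1]/c[2]+p['cy']
E
python3 - <<'E'
from h import *
p=pickle.load(open('pics/top0.pkl','rb')); im=p['img'][:,:,::-1]
a=cv2.resize(im[130:230,150:230],(480,600),interpolation=cv2.INTER_CUBIC)
b=cv2.resize(im[160:210,320:370],(300,300),interpolation=cv2.INTER_CUBIC)
s=pickle.load(open('pics/side0.pkl','rb'))['img'][:,:,::-1]
c=cv2.resize(s[140:180,245:290],(300,267),interpolation=cv2.INTER_CUBIC)
o=np.zeros((600,780,3),np.uint8); o[:,:480]=a;o[:300,480:]=b;o[300:567,480:]=c
cv2.imwrite('pics/crop1.png',o)
hsv=cv2.cvtColor(im,cv2.COLOR_BGR2HSV)
m=((hsv[...,1]<60)&(hsv[...,2]>90)).astype(np.uint8)
w=np.zeros_like(m); w[160:212,322:368]=m[160:212,322:368]
cs,_=cv2.findContours(w,0,2); k=max(cs,key=cv2.contourArea); e=cv2.fitEllipse(cv2.convexHull(k)); print('lid',e,onz(p,*e[0],24))
w=np.zeros_like(m); w[130:178,165:212]=((hsv[...,1]<60)&(hsv[...,2]>195))[130:178,165:212]
cs,_=cv2.findContours(w,0,2); k=max(cs,key=cv2.contourArea); e=cv2.fitEllipse(cv2.convexHull(k)); print('rim',e,onz(p,*e[0],138))
E
```

```text
lid ((344.5302429199219, 185.04603576660156), (31.54891014099121, 32.451507568359375), 149.318115234375) [ 602.5698705  -267.24140519   24.        ]
rim ((186.90257263183594, 154.4134521484375), (35.73471450805664, 36.55370330810547), 77.40640258789062) [652.64657345 164.0507136  138.        ]
```

View pics/crop1.png

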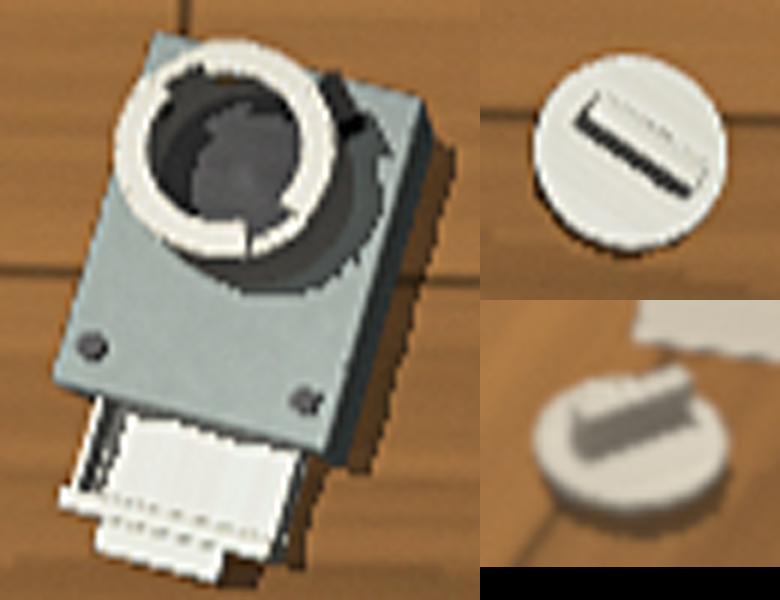

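The crop confirms it: the light aluminium lid has a disc and a bar running upper-left to lower-right. The hopper's notches are at crop (190,80) and (265,225), and the black switch box at (345,105). Next I work out directions.

Run:
```python
from h import *
p=pickle.load(open('pics/top0.pkl','rb'))
A=lambda x,y,z:onz(p,150-.4+x/6,130-.4+y/6,z)
c=[A(55,378,70),A(325,455,70),A(425,100,70),A(155,35,70)]
for q in c: print(q.round(1))
ang=lambda v:np.degrees(np.arctan2(v[1],v[0])).round(1)
print('x dir',ang(c[2]-c[1]),ang(c[3]-c[0]),'y dir',ang(c[0]-c[1]),ang(c[3]-c[2]))
print('notch',A(187,82,140),A(268,225,140), 'sw',A(345,108,100))
l=[A(95,548,50),A(220,582,50)]; print('lip',l,(l[0]+l[1])/2)
B=lambda x,y,z:onz(p,320-.4+(x-480)/6,160-.4+y/6,z)
print('bar',ang(B(578,120,40)-B(690,195,40)))
g=np.radians((ang(c[2]-c[1])+ang(c[3]-c[0]))/2); x=np.array([np.cos(g),np.sin(g)])
mid=sum(c)/4; print('hopper from base', mid[:2]+25*x)
for n in ['side']:
  s=pickle.load(open('pics/side0.pkl','rb'))
  for X in [(652.6,164,140),(602.6,-267.2,26)]: print(np.array(proj(s,X))*800/512)
```

```text
[562.2 248.3  70. ]
[530.  125.1  70. ]
[695.2  86.1  70. ]
[723.1 211.9  70. ]
x dir -13.3 -12.8 y dir 75.4 77.5
notch [680.9978526 180.7715636 140.       ] [619.62979514 143.40081564 140.        ] sw [682.24134368 118.58878571 100.        ]
lip [array([487.19129772, 230.83860261,  50.        ]), array([473.06042456, 173.18418136,  50.        ])] [480.12586114 202.01139198  50.        ]
bar 56.5
hopper from base [651.98754178 162.22480432]
[277.12534003 344.39155818]
[416.61114595 249.67050356]
```

```bash
cat >> h.py <<'E'
from workcell import ctrl,imaging
from scipy.spatial.transform import Rotation as Ro
def st():
    s=ctrl.observe(); R=Ro.from_rotvec(s['tcp_rot']).as_matrix()
    print('t%.2f'%s['time'],'pos',np.round(s['ee_pos'],1),'yaw %.1f'%np.degrees(np.arctan2(R[1,0],R[0,0])),'tilt',np.round(R[:,2],3),'q',np.round(s['qpos'],2),'F',np.round(s['ft_force'],1),'M',np.round(s['moment'],2),'gap %.1f'%s['finger_gap'])
    return np.array(s['ee_pos']),R
def go(*wps):
    "wps: (x,y,z) mm -> tool shift in m from pose at present orientation"
    p,R=st()
    for w in wps:
        d=R.T@(np.array(w)-p)/1000; print(w,'shift',d.round(4),'len %.3f'%np.linalg.norm(d),'rows>=',int(np.ceil(np.linalg.norm(d)/.0417))); p=np.array(w,float)
E
python3 -c "
from h import *
go((570,-250,260),(480,0,200),(445,212,200),(445,212,42))"
```

```text
t0.10 pos [ 254.  -597.8  196.9] yaw -67.0 tilt [-0.001  0.001 -1.   ] q [ 1.07  0.33  0.04  1.47 -0.01  1.34 -0.06] F [-0.5 -0.7  0.4] M [ 0.03 -0.02  0.03] gap 85.6
(570, -250, 260) shift [-0.1966 -0.4269 -0.0628] len 0.474 rows>= 12
(480, 0, 200) shift [-0.2652 -0.0149  0.0604] len 0.272 rows>= 7
(445, 212, 200) shift [-0.2088 -0.0507  0.0003] len 0.215 rows>= 6
(445, 212, 42) shift [ 0.0002 -0.      0.158 ] len 0.158 rows>= 4
```

Call:
drive_tool(rows=[[-0.015,-0.033,-0.005,0,0,0,1],[-0.015,-0.033,-0.005,0,0,0,1],[-0.015,-0.033,-0.005,0,0,0,1],[-0.015,-0.033,-0.005,0,0,0,1],[-0.015,-0.033,-0.005,0,0,0,1],[-0.015,-0.033,-0.005,0,0,0,1],[-0.015,-0.033,-0.005,0,0,0,1],[-0.015,-0.033,-0.005,0,0,0,1],[-0.015,-0.033,-0.005,0,0,0,1],[-0.015,-0.033,-0.005,0,0,0,1],[-0.015,-0.033,-0.005,0,0,0,1],[-0.015,-0.033,-0.005,0,0,0,1],[-0.015,-0.033,-0.005,0,0,0,1],[0,0,0,0,0,0,1]], newtons=40)

```text
time: 1.27
ee_pos: [581.4, -235.3, 256.2]
tcp_rot: [-2.61, 1.745, 0.023]
ft_force: [1.5, 1.7, -0.4]
finger_gap: 85.2
```

```bash
python3 -c "
from h import *
go((480,0,200),(445,212,200))
p=imaging.snapshot('wrist'); pickle.dump(p,open('pics/w1.pkl','wb')); print({k:np.round(v,2) for k,v in p.items() if k!='img'})
cv2.imwrite('pics/w1.png',p['img'][:,:,::-1])"
```

```text
t1.27 pos [ 581.4 -235.3  256.2] yaw -67.5 tilt [-0.011  0.01  -1.   ] q [ 0.5   0.29 -0.24  1.41  0.06  1.47 -0.91] F [ 1.5  1.7 -0.4] M [ 0.08 -0.05  0.  ] gap 85.2
(480, 0, 200) shift [-0.2554  0.0034  0.0596] len 0.262 rows>= 7
(445, 212, 200) shift [-0.2093 -0.0487  0.0024] len 0.215 rows>= 6
{'fx': np.float64(297.32), 'fy': np.float64(297.32), 'cx': np.float64(250.61), 'cy': np.float64(195.54), 'R': array([[ 0.38, -0.92, -0.01],
       [-0.88, -0.37,  0.31],
       [-0.29, -0.11, -0.95]]), 't': array([-436.87,  365.84,  577.94])}
```

View pics/w1.png

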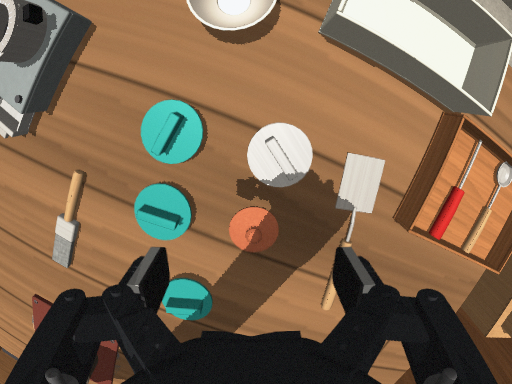

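The wrist view shows the metal lid at (280,154) with its bar running from (265,137) to (300,180). The turquoise lids, the terracotta lid and the spatula are clear of it. I'll locate it numerically while moving on.

```bash
cat >> h.py <<'E'
def wz(p,u,v,z):
    x,y=(u-p['cx'])/p['fx'],(v-p['cy'])/p['fy']; r=np.hypot(x,y)+1e-9
    d=p['R'].T@np.array([x/r*np.sin(r),y/r*np.sin(r),np.cos(r)]); c=-p['R'].T@p['t']; return c+d*(z-c[2])/d[2]
E
python3 - <<'E'
from h import *
p=pickle.load(open('pics/w1.pkl','rb')); im=p['img']
hsv=cv2.cvtColor(im,cv2.COLOR_RGB2HSV); m=((hsv[...,1]<60)&(hsv[...,2]>120)).astype(np.uint8)
w=np.zeros_like(m); w[115:195,240:322]=m[115:195,240:322]
cs,_=cv2.findContours(w,0,1); k=max(cs,key=cv2.contourArea)
q=np.array([wz(p,u,v,25)[:2] for u,v in k[:,0]],np.float32)
print(cv2.minEnclosingCircle(q),cv2.fitEllipse(cv2.convexHull(q)))
g=cv2.cvtColor(im,cv2.COLOR_RGB2GRAY)[115:195,240:322]; g=cv2.resize(g,None,fx=4,fy=4,interpolation=cv2.INTER_CUBIC)
ls=cv2.HoughLinesP(cv2.Canny(g,30,80),1,np.pi/360,40,minLineLength=90,maxLineGap=15)
for l in ls[:,0]:
    a,b=[wz(p,240+l[i]/4,115+l[i+1]/4,45) for i in(0,2)]; d=b-a
    print(l,'ang %.1f len %.0f'%(np.degrees(np.arctan2(d[1],d[0]))%180,np.hypot(*d[:2])),((a+b)/2).round(1))
E
```

```text
((601.912353515625, -267.48162841796875), 46.09741973876953) ((602.0738525390625, -267.3720703125), (90.75580596923828, 91.78727722167969), 28.101821899414062)
[100 105 196 256] ang 55.5 len 61 [ 596.5 -264.5   45. ]
[135  93 203 201] ang 55.6 len 43 [ 609.7 -266.2   45. ]
[138  88 227 224] ang 56.7 len 55 [ 608.7 -271.7   45. ]
[101 116 173 229] ang 55.5 len 45 [ 597.7 -259.9   45. ]
[130  83 225 232] ang 56.0 len 60 [ 607.5 -270.4   45. ]
[154 122 224 233] ang 55.8 len 45 [ 602.9 -276.5   45. ]
[100 114 172 225] ang 55.9 len 45 [ 598.5 -259.2   45. ]
[100 103 198 258] ang 55.4 len 62 [ 596.7 -264.9   45. ]
[100 107 196 257] ang 55.7 len 60 [ 596.1 -264.7   45. ]
```

Call:
drive_tool(rows=[[-0.036,0,0.008,0,0,0,1],[-0.036,0,0.008,0,0,0,1],[-0.036,0,0.008,0,0,0,1],[-0.036,0,0.008,0,0,0,1],[-0.036,0,0.008,0,0,0,1],[-0.036,0,0.008,0,0,0,0],[-0.036,0,0.008,0,0,0,0],[-0.035,-0.008,0,0,0,0,0],[-0.035,-0.008,0,0,0,0,0],[-0.035,-0.008,0,0,0,0,0],[-0.035,-0.008,0,0,0,0,0],[-0.035,-0.008,0,0,0,0,0],[-0.035,-0.008,0,0,0,0,0],[0,0,0,0,0,0.12,0],[0,0,0,0,0,0.12,0],[0,0,0,0,0,0.12,0]])

```text
time: 2.65
ee_pos: [436.7, 212.7, 193.6]
tcp_rot: [2.215, -2.207, -0.024]
ft_force: [-0.0, 0.0, -0.4]
finger_gap: 0.2
```

```bash
python3 -c "
from h import *
go((443,212,150),(443,212,41))"
```

```text
t2.65 pos [436.7 212.7 193.6] yaw -89.8 tilt [-0.021  0.    -1.   ] q [ 0.07  0.05 -0.62  1.81  0.02  1.3  -2.12] F [-0.   0.  -0.4] M [-0.03 -0.03 -0.03] gap 0.2
(443, 212, 150) shift [ 0.0008 -0.0072  0.0435] len 0.044 rows>= 2
(443, 212, 41) shift [ 0.     -0.0023  0.109 ] len 0.109 rows>= 3
```

Call:
drive_tool(rows=[[0,0,0.04,0,0,0.06,0],[0,0,0.04,0,0,0.06,0],[0,0,0.04,0,0,0.06,0],[0,0,0.025,0,0,0.06,0],[0,0,0,0,0,0,0]])

```text
time: 3.07
ee_pos: [436.4, 209.3, 45.1]
tcp_rot: [1.907, -2.482, -0.014]
ft_force: [-0.9, -1.9, -0.6]
finger_gap: 0.2
```

```bash
python3 -c "
from h import *
g=np.radians(-13.2);x=np.array([np.cos(g),np.sin(g)])
h=np.array([652.5,163.5])
go(*[(*(h-d*x),41) for d in (190,148)])"
```

```text
t3.07 pos [436.4 209.3  45.1] yaw -104.9 tilt [-0.015 -0.    -1.   ] q [ 0.02  0.2  -0.6   2.    0.13  0.99 -2.47] F [-0.9 -1.9 -0.6] M [-0.04  0.04 -0.03] gap 0.2
(np.float64(467.5200084540995), np.float64(206.8866653210246), 41) shift [-0.0057 -0.0308  0.0036] len 0.032 rows>= 1
(np.float64(508.41032237477225), np.float64(197.29592877637705), 41) shift [-0.0013 -0.042  -0.0006] len 0.042 rows>= 2
```

Call:
drive_tool(rows=[[-0.004,-0.015,0.004,0,0,-0.03,0],[-0.002,-0.015,0,0,0,0,0],[0,-0.012,0,0,0,0,0],[0,-0.012,0,0,0,0,0],[0,-0.012,0,0,0,0,0],[0,-0.008,0,0,0,0,0]])

```text
time: 3.57
ee_pos: [513.3, 193.6, 43.2]
tcp_rot: [1.953, -2.443, -0.012]
ft_force: [-0.4, -0.0, -0.6]
finger_gap: 0.1
```

```bash
python3 -c "
from h import *
g=np.radians(-13.2);x=np.array([np.cos(g),np.sin(g)])
h=np.array([652.5,163.5])
go(*[(*(h-d*x),41) for d in (146,)])"
```

```text
t3.57 pos [513.3 193.6  43.2] yaw -102.7 tilt [-0.016 -0.003 -1.   ] q [ 0.04  0.33 -0.55  1.85  0.19  1.03 -2.39] F [-0.4 -0.  -0.6] M [-0.01 -0.04  0.02] gap 0.1
(np.float64(510.35748018051856), np.float64(196.83922703615573), 41) shift [-0.0025  0.0035  0.0023] len 0.005 rows>= 1
```

Call:
drive_tool(rows=[[0,-0.004,0,0,0,0,0],[0,-0.004,0,0,0,0,0],[0,-0.002,0,0,0,0,0]])

```text
time: 3.82
ee_pos: [526.4, 190.1, 44.9]
tcp_rot: [1.952, -2.446, -0.01]
ft_force: [-0.8, -0.0, -0.3]
finger_gap: -0.1
```

```bash
python3 -c "
from h import *
st()
p=imaging.snapshot('side'); pickle.dump(p,open('pics/s2.pkl','wb'))
cv2.imwrite('pics/s2.png',cv2.resize(p['img'][195:315,140:260,::-1],(600,600),interpolation=cv2.INTER_CUBIC))"
```

```text
t3.82 pos [526.4 190.1  44.9] yaw -102.8 tilt [-0.014 -0.002 -1.   ] q [ 0.04  0.35 -0.55  1.82  0.2   1.04 -2.38] F [-0.8 -0.  -0.3] M [ 0.03 -0.03  0.01] gap -0.1
```

View pics/s2.png

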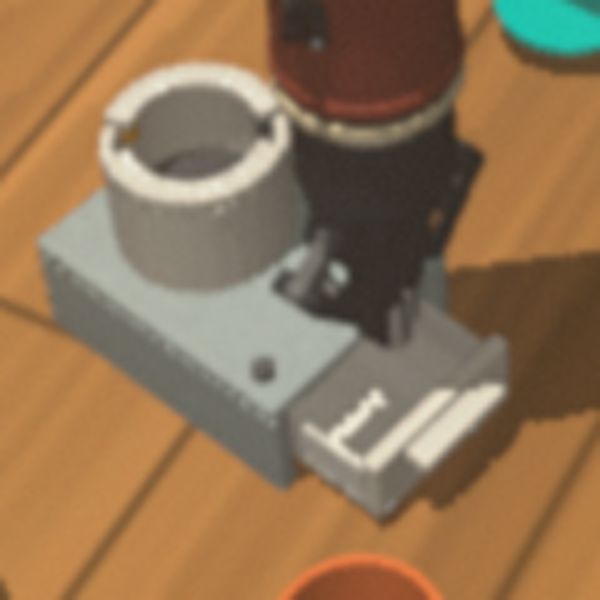

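The finger appears to sit over or in the drawer, past the lip, with the drawer still open. I'll check where the TCP projects.

```bash
python3 -c "
from h import *
p=pickle.load(open('pics/s2.pkl','rb'))
f=lambda X:(np.array(proj(p,X))-[140,195])*5
for z in (25,45,65,85): print(z,f((526.4,190.1,z)))
print('lip z50 ends',f((487.2,230.8,50)),f((473,173.2,50)))
g=np.radians(-13.2);x=np.array([np.cos(g),np.sin(g)]);h=np.array([652.5,163.5])
print('lip closed', f((*(h-135*x),50)), 'base front edge mid',f((*(h-110*x),70)),'hop',f((*h,140)))
s=pickle.load(open('pics/side0.pkl','rb'))
d=np.abs(s['img'].astype(int)-p['img']).sum(2)[240:300,215:260]; print((d>60).sum())
"
python3 - <<'E'
import cv2,pickle,numpy as np
a=pickle.load(open('pics/side0.pkl','rb'))['img'];b=pickle.load(open('pics/s2.pkl','rb'))['img']
o=np.hstack([cv2.resize(i[230:310,180:260,::-1],(400,400),interpolation=cv2.INTER_CUBIC) for i in(a,b)]); cv2.imwrite('pics/cmp.png',o)
E
```

```text
25 [392.66283496 395.62611521]
45 [391.1955566  372.07843273]
65 [389.69361175 347.97440358]
85 [388.15575716 323.29407536]
lip z50 ends [421.20759813 456.59723149] [501.14672712 380.35257071]
lip closed [396.10859393 376.16035418] base front edge mid [357.26277881 325.94723326] hop [187.51188228 126.45167739]
1374
```

View pics/cmp.png

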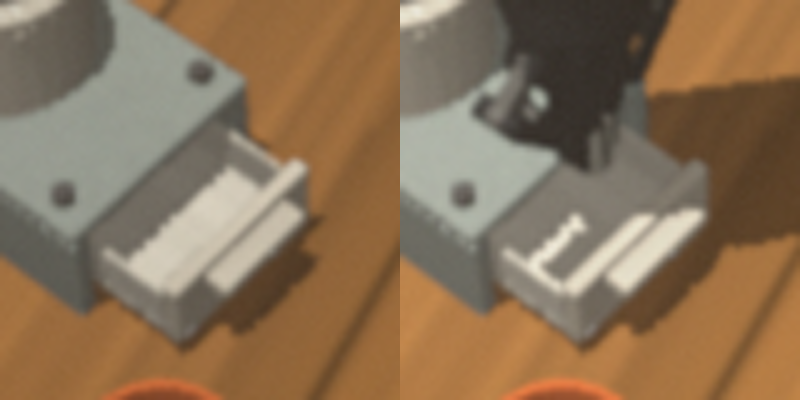

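```bash
python3 -c "
from h import *
st()
p=imaging.snapshot('wrist'); pickle.dump(p,open('pics/w3.pkl','wb'))
cv2.imwrite('pics/w3.png',p['img'][:,:,::-1]); print(-p['R'].T@p['t'])"
```

```text
t3.87 pos [526.5 190.1  44.9] yaw -102.8 tilt [-0.013 -0.002 -1.   ] q [ 0.04  0.35 -0.55  1.82  0.2   1.04 -2.38] F [-0.4 -0.1  0.6] M [-0.01 -0.06  0.01] gap 0.1
[604.20116474 173.6360425  220.64106045]
```

View pics/w3.png

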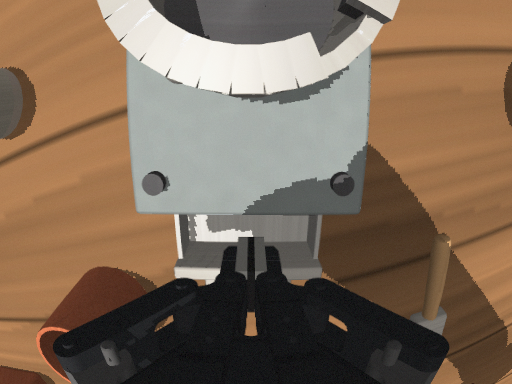

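```bash
python3 -c "
from h import *
p=pickle.load(open('pics/w3.pkl','rb'))
for z in (30,45,55,65,80): print(z,'tip',wz(p,252,238,z).round(1))
print('panel top',wz(p,178,262,55).round(1),wz(p,320,262,55).round(1),'lip edge',wz(p,205,280,50).round(1))
print('base front corners',wz(p,136,213,70).round(1),wz(p,362,213,70).round(1))
"
```

```text
30 tip [511.6 192.5  30. ]
45 tip [518.9 191.   45. ]
55 tip [523.7 190.   55. ]
65 tip [528.6 189.   65. ]
80 tip [535.9 187.5  80. ]
panel top [516.7 241.4  55. ] [495.8 150.3  55. ] lip edge [496.4 229.4  50. ]
base front corners [560.1 250.   70. ] [531.3 123.8  70. ]
```

The wrist and side views both put the shut finger tips about 15–20 mm higher than the reported TCP. They passed over the 55 mm panel and the drawer has not moved. I'll retract, go lower and push again.

Call:
drive_tool(rows=[[0,0,-0.03,0,0,0,0],[0,0.005,-0.02,0,0,0,0],[0,0.035,0,0,0,0,0],[0,0.035,0,0,0,0,0],[0,0.02,0,0,0,0,0],[0,0,0,0,0,0,0]])

```text
time: 4.42
ee_pos: [427.7, 212.8, 97.4]
tcp_rot: [1.953, -2.442, -0.013]
ft_force: [0.0, 0.7, 0.0]
finger_gap: -0.3
```

```bash
python3 -c "
from h import *
go((437,212,60),(437,212,20))"
```

```text
t4.42 pos [427.7 212.8  97.4] yaw -102.7 tilt [-0.017 -0.003 -1.   ] q [ 0.04  0.12 -0.62  1.96  0.07  1.1  -2.4 ] F [0.  0.7 0. ] M [ 0.01 -0.08  0.02] gap -0.3
(437, 212, 60) shift [-0.0015 -0.0098  0.0373] len 0.039 rows>= 1
(437, 212, 20) shift [-0.0003 -0.0006  0.04  ] len 0.040 rows>= 1
```

Call:
drive_tool(rows=[[0,-0.009,0.03,0,0,0,0],[0,0,0.025,0,0,0,0],[0,0,0.012,0,0,0,0],[0,0,0.005,0,0,0,0],[0,0,0,0,0,0,0]])

```text
time: 4.83
ee_pos: [435.4, 212.0, 25.1]
tcp_rot: [1.962, -2.44, -0.006]
ft_force: [-0.0, 0.4, -0.4]
finger_gap: -0.1
```

```bash
python3 -c "
from h import *
go((450,211,20))
p=imaging.snapshot('side'); pickle.dump(p,open('pics/s4.pkl','wb'))
cv2.imwrite('pics/s4.png',cv2.resize(p['img'][215:315,180:280,::-1],(600,600),interpolation=cv2.INTER_CUBIC))
f=lambda X:(np.array(proj(p,X))-[180,215])*6
e=ctrl.observe()['ee_pos']
for z in(0,20,40): print(z,f((e[0],e[1],z)))"
```

```text
t4.83 pos [435.4 212.   25.1] yaw -102.4 tilt [-0.01  -0.003 -1.   ] q [ 0.01  0.23 -0.61  2.02  0.16  0.95 -2.46] F [-0.   0.4 -0.4] M [-0.06 -0.04  0.02] gap -0.1
(450, 211, 20) shift [-0.0022 -0.0145  0.005 ] len 0.015 rows>= 1
0 [399.53557529 509.57837335]
20 [399.74441059 482.59226046]
40 [399.95828122 454.95547359]
```

View pics/s4.png

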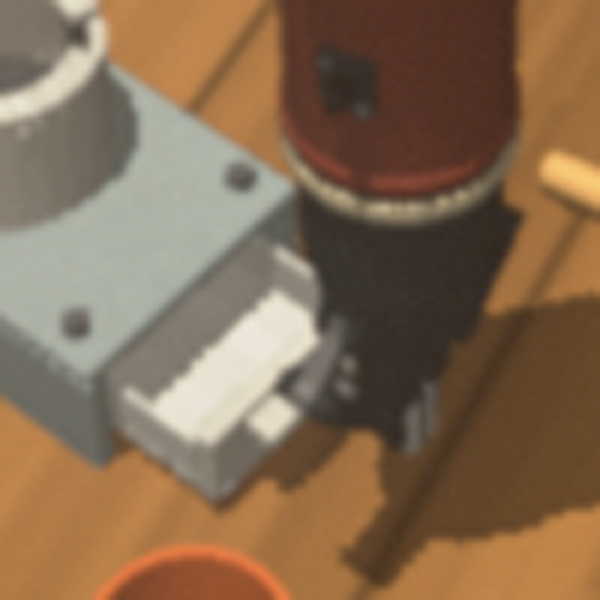

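The tip is visible at (413,450), which is roughly 42 mm up with a reported z of 25, so the offset is about 17 mm. I'll lower another 12 mm and push.

Call:
drive_tool(rows=[[0,0,0.006,0,0,0,0],[0,0,0.006,0,0,0,0],[0,-0.015,0,0,0,0,0],[0,-0.012,0,0,0,0,0],[0,-0.01,0,0,0,0,0],[0,-0.01,0,0,0,0,0],[0,-0.01,0,0,0,0,0]])

```text
time: 5.47
ee_pos: [494.3, 200.5, 14.6]
tcp_rot: [1.966, -2.44, -0.004]
ft_force: [-2.7, -0.3, 3.1]
finger_gap: 0.0
```

```bash
python3 -c "
from h import *
go((511,196.6,13))"
```

```text
t5.47 pos [494.3 200.5  14.6] yaw -102.3 tilt [-0.008 -0.003 -1.   ] q [ 0.02  0.34 -0.56  1.91  0.22  0.96 -2.43] F [-2.7 -0.3  3.1] M [-0.14  0.57  0.01] gap 0.0
(511, 196.6, 13) shift [ 0.0002 -0.0172  0.0015] len 0.017 rows>= 1
```

Force of −2.7 N: it is pushing. I'll continue in small steps to the stop.

Call:
drive_tool(rows=[[0,-0.006,0,0,0,0,0],[0,-0.004,0,0,0,0,0],[0,-0.003,0,0,0,0,0],[0,-0.002,0,0,0,0,0],[0,-0.002,0,0,0,0,0]])

```text
time: 5.88
ee_pos: [510.5, 196.7, 14.2]
tcp_rot: [1.961, -2.437, -0.01]
ft_force: [-13.3, -0.8, 13.0]
finger_gap: -0.2
```

```bash
python3 -c "
from h import *
st()"
```

```text
t5.88 pos [510.5 196.7  14.2] yaw -102.4 tilt [-0.015 -0.003 -1.   ] q [ 0.03  0.37 -0.55  1.88  0.22  0.98 -2.41] F [-13.3  -0.8  13. ] M [-0.12  2.81 -0.03] gap -0.2
```

Call:
drive_tool(rows=[[0,-0.001,0,0,0,0,0],[0,0,0,0,0,0,0],[0,0.02,0,0,0,0,0],[0,0.02,-0.01,0,0,0,0],[0,0,-0.04,0,0,-0.12,0.5],[0,0,-0.04,0,0,-0.12,1],[0,0,-0.04,0,0,-0.12,1],[0,0,-0.04,0,0,-0.12,1],[0,0,-0.04,0,0,-0.12,1],[0,0,-0.03,0,0,-0.12,1],[0,0,0,0,0,0,1]])

```text
time: 6.8
ee_pos: [471.1, 207.2, 264.6]
tcp_rot: [2.718, -1.546, -0.019]
ft_force: [1.2, 0.5, -0.2]
finger_gap: 83.1
```

```bash
python3 -c "
from h import *
go((570,80,260),(570,-240,240))
p=imaging.snapshot('side'); pickle.dump(p,open('pics/s5.pkl','wb'))
w=imaging.snapshot('wrist'); pickle.dump(w,open('pics/w5.pkl','wb'))
o=np.zeros((400,800,3),np.uint8); o[:,:400]=cv2.resize(p['img'][205:305,160:260,::-1],(400,400),interpolation=cv2.INTER_CUBIC); o[:300,400:]=cv2.resize(w['img'][:,:,::-1],(400,300),interpolation=cv2.INTER_AREA)
cv2.imwrite('pics/c5.png',o)"
```

```text
t6.80 pos [471.1 207.2 264.6] yaw -59.3 tilt [-0.018 -0.006 -1.   ] q [ 0.15  0.09 -0.69  1.64  0.05  1.45 -1.58] F [ 1.2  0.5 -0.2] M [ 0.05 -0.06  0.04] gap 83.1
(570, 80, 260) shift [ 0.1599 -0.0201  0.0036] len 0.161 rows>= 4
(570, -240, 240) shift [0.2752 0.1631 0.0219] len 0.321 rows>= 8
```

View pics/c5.png

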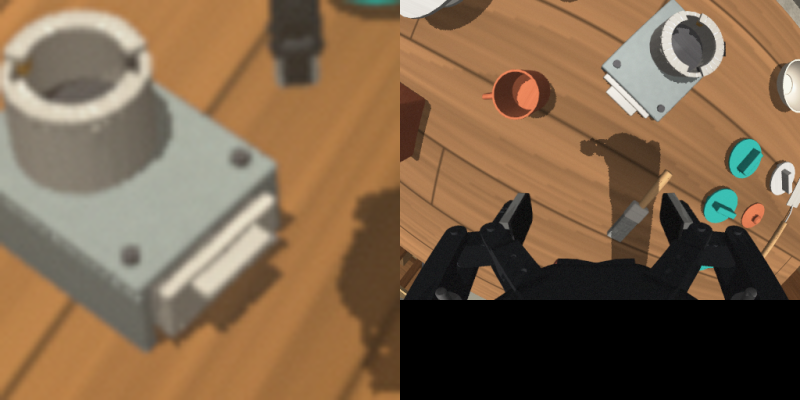

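The side view shows the drawer shut: only the panel and lip stand proud at (215,255). The mug and brush have not moved. Next stop is a wrist look at the hopper on the way to the lid.

Call:
drive_tool(rows=[[0.04,-0.005,0,0,0,0,1],[0.04,-0.005,0,0,0,0,1],[0.04,-0.005,0,0,0,0,1],[0.034,-0.005,0,0,0,0,1],[0,0,0,0,0,0,1]])

```text
time: 7.32
ee_pos: [564.5, 80.5, 252.1]
tcp_rot: [2.704, -1.552, -0.029]
ft_force: [-0.9, -1.6, -0.2]
finger_gap: 85.3
```

```bash
cat >> h.py <<'E'
def shot(n,tag):
    p=imaging.snapshot(n); pickle.dump(p,open(f'pics/{tag}.pkl','wb')); return p
def wproj(p,X):
    c=p['R']@np.array(X,float)+p['t']; r=np.hypot(c[0],c[1]); a=np.arctan2(r,c[2]); return p['cx']+p['fx']*a*c[0]/r,p['cy']+p['fy']*a*c[1]/r
def disc(p,ctr,z,rad,vmin=190,sat=60):
    "fit circle to outer hull of bright grey blob, radially trimmed, on plane z"
    im=p['img']; h=cv2.cvtColor(im,cv2.COLOR_RGB2HSV); m=((h[...,1]<sat)&(h[...,2]>vmin)).astype(np.uint8)
    k=np.zeros_like(m); t=np.linspace(0,2*np.pi,60); pts=np.array([wproj(p,(ctr[0]+rad*np.cos(a),ctr[1]+rad*np.sin(a),z)) for a in t])
    cv2.fillPoly(k,[pts.round().astype(np.int32)],1); m&=k
    cs,_=cv2.findContours(m,0,1); q=max(cs,key=cv2.contourArea)
    w=cv2.convexHull(np.array([wz(p,u,v,z)[:2] for u,v in q[:,0]],np.float32)); return cv2.minEnclosingCircle(w),cv2.fitEllipse(w),len(w)
E
python3 -c "
from h import *
go((602,-267,240))
p=shot('wrist','w6')
print(wproj(p,(652.5,163.5,140)))
for v in(150,190,210): print(disc(p,(652.5,163.5),139.5,56,v))
print(disc(pickle.load(open('pics/w5.pkl','rb')),(652.5,163.5),139.5,56,190))
cv2.imwrite('pics/w6.png',p['img'][:,:,::-1])"
```

```text
t7.32 pos [564.5  80.5 252.1] yaw -59.7 tilt [-0.028 -0.011 -1.   ] q [ 0.27  0.22 -0.58  1.53  0.12  1.46 -1.36] F [-0.9 -1.6 -0.2] M [-0.04 -0.02 -0.01] gap 85.3
(602, -267, 240) shift [0.3189 0.1426 0.0148] len 0.350 rows>= 9
(np.float64(221.89395600273303), np.float64(59.91512012508642))
(((652.0648803710938, 163.79747009277344), 56.35382843017578), ((649.983642578125, 165.08448791503906), (101.42121124267578, 110.51811218261719), 99.68351745605469), 43)
(((655.8190307617188, 166.19338989257812), 51.82514190673828), ((653.7371215820312, 164.79656982421875), (93.86911010742188, 98.72128295898438), 123.37214660644531), 60)
(((651.783935546875, 163.2290802001953), 46.96743392944336), ((651.7056274414062, 163.25880432128906), (92.58368682861328, 93.71405029296875), 37.78818893432617), 62)
(((649.425537109375, 166.1830291748047), 46.2987174987793), ((649.9605102539062, 165.10125732421875), (85.63118743896484, 91.77168273925781), 135.5823974609375), 49)
```

View pics/w6.png

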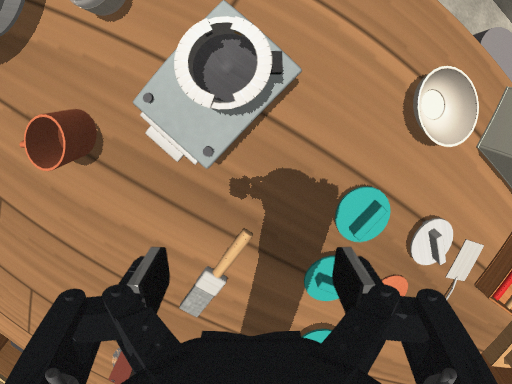

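The wrist view shows the rim at (223,62), with a clean circle fit giving its centre at (651.7,163.2). The metal lid is at (432,242). On to the lid.

Call:
drive_tool(rows=[[0.036,0.016,0,0.015,0,0,1],[0.036,0.016,0,0.015,0,0,1],[0.036,0.016,0,0,0,0,1],[0.036,0.016,0,0,0,0,1],[0.036,0.016,0,0,0,0,1],[0.036,0.016,0,0,0,0,1],[0.036,0.016,0,0,0,0,1],[0.036,0.016,0,0,0,0,1],[0.022,0.01,0,0,0,0,1],[0,0,0.035,0,0,-0.11,1],[0,0,0.035,0,0,-0.11,1],[0,0,0.03,0,0,-0.11,1],[0,0,0.02,0,0,-0.11,1],[0,0,0,0,0,0,1]])

```text
time: 8.53
ee_pos: [592.2, -247.0, 105.1]
tcp_rot: [-3.002, 0.893, 0.042]
ft_force: [-1.6, 1.0, -0.3]
finger_gap: 85.3
```

```bash
cat >> h.py <<'E'
def lev(yaw):
    R=Ro.from_rotvec(ctrl.observe()['tcp_rot']).as_matrix(); c,s=np.cos(np.radians(yaw)),np.sin(np.radians(yaw))
    T=np.array([[c,s,0],[s,-c,0],[0,0,-1.]]); print('turn',Ro.from_matrix(R.T@T).as_rotvec().round(3))
E
python3 -c "
from h import *
go((602,-267.4,90)); lev(-34.2)
p=shot('wrist','w7')
for v in(150,190,): print(disc(p,(602,-267.4),25.5,56,v))
print(wproj(p,(602,-267.4,26)))"
```

```text
t8.53 pos [ 592.2 -247.   105.1] yaw -33.1 tilt [-0.023  0.016 -1.   ] q [ 0.67  0.44 -0.45  1.55  0.19  1.22 -0.39] F [-1.6  1.  -0.3] M [-0.03  0.04 -0.02] gap 85.3
(602, -267.4, 90) shift [0.0198 0.0117 0.0146] len 0.027 rows>= 1
turn [-0.001  0.028  0.019]
(((602.087890625, -267.18621826171875), 45.933868408203125), ((604.02978515625, -265.0101623535156), (84.51715087890625, 90.61833953857422), 46.05693054199219), 28)
(((601.7857055664062, -267.6364440917969), 45.86680603027344), ((604.1171875, -264.82989501953125), (83.603515625, 90.2764663696289), 50.60905075073242), 27)
(np.float64(273.75830249614233), np.float64(204.43885272848522))
```

Call:
drive_tool(rows=[[0.01,0.006,0.005,0,0.014,0.01,1],[0.01,0.005,0.01,0,0.014,0.01,1],[0,0,0.02,0,0,0,1],[0,0,0.02,0,0,0,1],[0,0,0,0,0,0,1]])

```text
time: 9.0
ee_pos: [610.0, -268.9, 57.1]
tcp_rot: [2.988, -0.966, 0.025]
ft_force: [-0.9, -0.6, -0.5]
finger_gap: 85.5
```

```bash
python3 -c "
from h import *
go((602,-267.4,40),(602,-267.4,20)); lev(-34.2)"
```

```text
t9.00 pos [ 610.  -268.9   57.1] yaw -35.8 tilt [ 0.015 -0.006 -1.   ] q [ 0.67  0.49 -0.42  1.58  0.22  1.1  -0.43] F [-0.9 -0.6 -0.5] M [0.   0.08 0.03] gap 85.5
(602, -267.4, 40) shift [-0.0076  0.0035  0.017 ] len 0.019 rows>= 1
(602, -267.4, 20) shift [-0.0003  0.0001  0.02  ] len 0.020 rows>= 1
turn [-0.004 -0.016 -0.028]
```

Call:
drive_tool(rows=[[-0.006,0.003,0.01,0,-0.012,-0.02,1],[0,0,0.01,0,0,0,1],[0,0,0.008,0,0,0,1],[0,0,0.004,0,0,0,1],[0,0,0,0,0,0,1]])

```text
time: 9.42
ee_pos: [606.8, -269.0, 28.0]
tcp_rot: [-2.995, 0.942, -0.018]
ft_force: [0.1, -0.4, 0.6]
finger_gap: 85.0
```

```bash
python3 -c "
from h import *
go((602,-267.4,16)); lev(-34.2)
p=shot('wrist','w8'); cv2.imwrite('pics/w8.png',p['img'][:,:,::-1])"
```

```text
t9.42 pos [ 606.8 -269.    28. ] yaw -34.9 tilt [ 0.011 -0.002 -1.   ] q [ 0.67  0.52 -0.42  1.6   0.23  1.06 -0.42] F [ 0.1 -0.4  0.6] M [-0.02 -0.03  0.06] gap 85.0
(602, -267.4, 16) shift [-0.005   0.0015  0.012 ] len 0.013 rows>= 1
turn [-0.005 -0.011 -0.013]
```

View pics/w8.png

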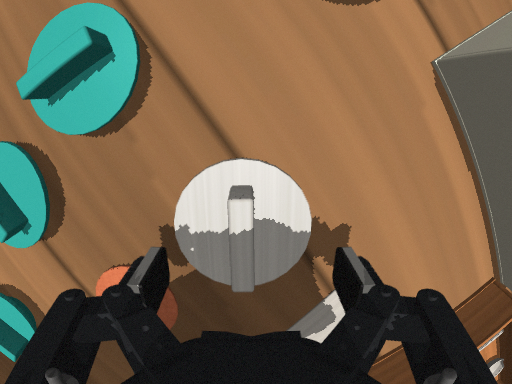

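The bar stands upright between the open fingers, at (240,240) against a finger mid-line of 251, so about 5 mm off. The fingers are clear of the neighbouring things. I'll centre, lower and close.

Call:
drive_tool(rows=[[-0.003,0.001,0.004,-0.005,-0.011,-0.01,1],[-0.001,0,0.004,0,0,0,1],[0,0,0.002,0,0,0,1],[0,0,0,0,0,0,1]])

```text
time: 9.8
ee_pos: [603.7, -267.6, 18.9]
tcp_rot: [3.002, -0.926, 0.001]
ft_force: [-0.8, -0.2, 0.1]
finger_gap: 85.3
```

```bash
python3 -c "
from h import *
go((602,-267.4,16)); lev(-34.2)"
```

```text
t9.80 pos [ 603.7 -267.6   18.9] yaw -34.3 tilt [ 0.001 -0.001 -1.   ] q [ 0.66  0.53 -0.42  1.6   0.24  1.06 -0.42] F [-0.8 -0.2  0.1] M [ 0.01 -0.02 -0.02] gap 85.3
(602, -267.4, 16) shift [-0.0016  0.0008  0.0029] len 0.003 rows>= 1
turn [ 0.    -0.001 -0.002]
```

Call:
drive_tool(rows=[[0,0,0,0,0,0,0.5],[0,0,0,0,0,0,0.3],[0,0,0,0,0,0,0.25],[0,0,0,0,0,0,0.2],[0,0,0,0,0,0,0.2]], newtons=30)

```text
time: 10.22
ee_pos: [604.0, -267.7, 19.3]
tcp_rot: [3.001, -0.927, 0.002]
ft_force: [0.4, -0.2, 0.7]
finger_gap: 26.0
```

```bash
python3 -c "
from h import *
go((602,-267.4,16)); lev(-34.2)"
```

```text
t10.22 pos [ 604.  -267.7   19.3] yaw -34.3 tilt [ 0.001 -0.001 -1.   ] q [ 0.66  0.53 -0.42  1.6   0.24  1.06 -0.42] F [ 0.4 -0.2  0.7] M [ 0.03 -0.02  0.  ] gap 26.0
(602, -267.4, 16) shift [-0.0019  0.0009  0.0033] len 0.004 rows>= 1
turn [-0.    -0.001 -0.002]
```

Nearly closed and not touching the disc, although the TCP reads 19 mm, so the tip offset is real. I'll go 4 mm lower and grip.

Call:
drive_tool(rows=[[-0.001,0,0.002,0,0,0,0.2],[0,0,0.002,0,0,0,0.2],[0,0,0,0,0,0,0],[0,0,0,0,0,0,0],[0,0,0,0,0,0,0],[0,0,0,0,0,0,0]], newtons=60)

```text
time: 10.72
ee_pos: [603.0, -266.9, 15.4]
tcp_rot: [3.001, -0.926, 0.002]
ft_force: [-1.4, -0.2, 0.5]
finger_gap: 11.7
```

```bash
python3 -c "
from h import *
go((602,-267.4,150)); lev(-34.2)"
```

```text
t10.72 pos [ 603.  -266.9   15.4] yaw -34.3 tilt [ 0.001 -0.001 -1.   ] q [ 0.66  0.53 -0.42  1.61  0.24  1.05 -0.42] F [-1.4 -0.2  0.5] M [0.06 0.17 0.01] gap 11.7
(602, -267.4, 150) shift [-0.0004  0.001  -0.1346] len 0.135 rows>= 4
turn [ 0.    -0.001 -0.002]
```

Call:
drive_tool(rows=[[0,0,-0.01,0,0,0,0],[0,0,-0.02,0,0,0,0],[0,0,-0.03,0,0,0,0],[0,0,-0.035,0,0,0,0],[0,0,-0.035,0,0,0,0],[0,0,-0.03,0,0,0,0],[0,0,-0.015,0,0,0,0],[0,0,0,0,0,0,0]])

```text
time: 11.38
ee_pos: [599.8, -265.6, 197.6]
tcp_rot: [-3.001, 0.925, 0.01]
ft_force: [1.2, -1.4, -2.8]
finger_gap: 12.2
```

```bash
python3 -c "
from h import *
go((600,-100,200),(640,60,200),(651.7,163.2,200)); lev(-34.2)"
```

```text
t11.38 pos [ 599.8 -265.6  197.6] yaw -34.3 tilt [-0.006  0.003 -1.   ] q [ 0.68  0.39 -0.45  1.42  0.17  1.38 -0.37] F [ 1.2 -1.4 -2.8] M [ 0.01 -0.03  0.03] gap 12.2
(600, -100, 200) shift [-0.0931 -0.137  -0.0019] len 0.166 rows>= 4
(640, 60, 200) shift [-0.057  -0.1548  0.0003] len 0.165 rows>= 4
(651.7, 163.2, 200) shift [-0.0484 -0.0919  0.0003] len 0.104 rows>= 3
turn [ 0.001  0.007 -0.001]
```

Call:
drive_tool(rows=[[-0.012,-0.022,0,0,0,0,0],[-0.016,-0.032,0,0,0,0,0],[-0.016,-0.032,0,0,0,0,0],[-0.016,-0.032,0,0,0,0,0],[-0.016,-0.032,0,0,0,0,0],[-0.016,-0.032,0,0,0,0,0],[-0.016,-0.032,0,0,0,0,0],[-0.016,-0.032,0,0,0,0,0],[-0.016,-0.032,0,0,0,0,0],[-0.016,-0.032,0,0,0,0,0],[-0.016,-0.032,0,0,0,0,0],[-0.01,-0.022,0,0,0,0,0],[0,0,0,0,0,0.1,0],[0,0,0,0,0,0.1,0],[0,0,0,0,0,0.1,0],[0,0,0,0,0,0.1,0],[0,0,0,0,0,0,0]])

```text
time: 12.8
ee_pos: [646.8, 154.6, 176.2]
tcp_rot: [2.732, -1.522, -0.042]
ft_force: [-0.4, 0.6, -3.6]
finger_gap: 11.9
```

```bash
python3 -c "
from h import *
go((651.7,163.2,185)); lev(-58)"
```

```text
t12.80 pos [646.8 154.6 176.2] yaw -58.3 tilt [-0.03   0.001 -1.   ] q [ 0.08  0.45 -0.53  1.4   0.21  1.38 -1.46] F [-0.4  0.6 -3.6] M [ 0.02 -0.08 -0.05] gap 11.9
(651.7, 163.2, 185) shift [-0.0048 -0.0085 -0.0089] len 0.013 rows>= 1
turn [ 0.025  0.017 -0.004]
```

Call:
drive_tool(rows=[[-0.004,-0.007,-0.003,0.024,0.016,-0.004,0],[0,-0.001,-0.003,0,0,0,0],[0,0,0,0,0,0,0]])

```text
time: 13.05
ee_pos: [650.2, 161.3, 178.9]
tcp_rot: [2.75, -1.511, -0.006]
ft_force: [0.5, -0.6, -2.2]
finger_gap: 11.8
```

```bash
python3 -c "
from h import *
go((651.7,163.2,176)); lev(-58)
e=ctrl.observe()['ee_pos']
p=shot('wrist','w9'); q=shot('side','s9'); 
for v in (120,160,190): print(v,disc(p,e[:2],e[2]+10,56,v))
a=cv2.resize(p['img'][120:310,150:350,::-1],(420,400),interpolation=cv2.INTER_CUBIC); b=cv2.resize(q['img'][190:280,135:225,::-1],(380,380),interpolation=cv2.INTER_CUBIC)
o=np.zeros((400,800,3),np.uint8); o[:,:420]=a; o[:380,420:]=b; cv2.imwrite('pics/c9.png',o)
print('lid ctr px',wproj(p,(*e[:2],e[2]+10)),'rim px',wproj(p,(651.7,163.2,140)),'side lid',proj(q,(*e[:2],e[2]+10)),'rim',proj(q,(651.7,163.2,140)))"
```

```text
t13.05 pos [650.2 161.3 178.9] yaw -57.6 tilt [-0.005 -0.002 -1.   ] q [ 0.07  0.44 -0.53  1.41  0.22  1.36 -1.47] F [ 0.5 -0.6 -2.2] M [-0.06 -0.01 -0.  ] gap 11.8
(651.7, 163.2, 176) shift [-0.0008 -0.0023  0.0029] len 0.004 rows>= 1
turn [0.006 0.002 0.008]
120 (((655.9195556640625, 169.0291290283203), 55.174949645996094), ((655.8980102539062, 169.9930877685547), (90.0182876586914, 108.00189971923828), 58.18039321899414), 35)
160 (((660.3850708007812, 174.82217407226562), 51.836448669433594), ((664.8928833007812, 174.9246826171875), (68.6092758178711, 105.00159454345703), 41.500328063964844), 28)
190 (((656.1024780273438, 167.244384765625), 45.9530029296875), ((660.6600341796875, 169.59381103515625), (72.00529479980469, 88.541259765625), 13.138080596923828), 27)
lid ctr px (np.float64(250.0666707345279), np.float64(233.9130940775314)) rim px (np.float64(249.1808664987536), np.float64(204.07955242619587)) side lid (np.float64(176.83129609963567), np.float64(206.4397934657209)) rim (np.float64(177.8409861611857), np.float64(220.31732110033718))
```

View pics/c9.png

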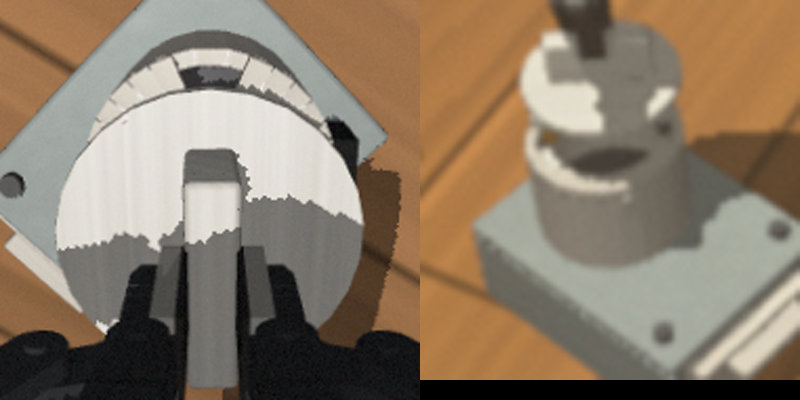

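The lid is gripped by its bar, and the notch at (212,75) lies in line with the bar at (211,170). I'll compute the lid's centre from the disc edge points at (57,240), (362,220) and (210,92).

Run:
```python
from h import *
p=pickle.load(open('pics/w9.pkl','rb')); e=np.array(ctrl.observe()['ee_pos']); R=Ro.from_rotvec(ctrl.observe()['tcp_rot']).as_matrix()
im=p['img']; h=cv2.cvtColor(im,cv2.COLOR_RGB2HSV); 
# edge points: brightness grey disc vs surroundings on rays from centre in tool frame
g=cv2.cvtColor(im,cv2.COLOR_RGB2GRAY).astype(float)
from scipy.optimize import least_squares
for z in (e[2]+6,e[2]+10.6):
    C=[(57,240),(60,205),(75,165),(100,130),(140,105),(210,91),(280,104),(320,130),(345,165),(358,195),(362,222)]
    q=np.array([wz(p,150-.25+x/2.1,120-.25+y/2.105,z)[:2] for x,y in C])
    r=least_squares(lambda a:np.hypot(q[:,0]-a[0],q[:,1]-a[1])-a[2],[*e[:2],46])
    d=R.T@np.array([*(r.x[:2]-e[:2]),0]); print(z,r.x.round(1),'resid',r.fun.round(1),'tool',d.round(1))
```

```text
184.6372881350273 [647.7 160.   46.8] resid [ 0.3 -0.2 -0.3  0.4 -0.1 -0.5  0.3  0.5 -0.2 -0.  -0.1] tool [-0.   2.8  0. ]
189.23728813502728 [649.5 161.1  45.5] resid [ 0.3 -0.2 -0.3  0.4 -0.1 -0.4  0.2  0.4 -0.2 -0.  -0.1] tool [-0.   0.6  0. ]
```

```bash
python3 -c "
from h import *
go((653,164,160)); lev(-58)"
```

```text
t13.15 pos [650.1 161.5 178.6] yaw -57.6 tilt [-0.006 -0.001 -1.   ] q [ 0.07  0.44 -0.53  1.41  0.22  1.36 -1.47] F [ 0.7  1.  -3.4] M [-0.03  0.01 -0.05] gap 11.7
(653, 164, 160) shift [-0.0005 -0.0039  0.0186] len 0.019 rows>= 1
turn [0.006 0.002 0.007]
```

Call:
drive_tool(rows=[[0,-0.003,0.006,0.006,0.002,0.007,0],[0,-0.001,0.006,0,0,0,0],[0,0,0.004,0,0,0,0],[0,0,0,0,0,0,0]])

```text
time: 13.48
ee_pos: [653.9, 162.1, 160.1]
tcp_rot: [2.747, -1.524, -0.001]
ft_force: [-0.3, -0.1, -2.9]
finger_gap: 12.1
```

```bash
python3 -c "
from h import *
go((653,164,155)); lev(-58)"
```

```text
t13.48 pos [653.9 162.1 160.1] yaw -58.0 tilt [-0.001  0.    -1.   ] q [ 0.07  0.45 -0.53  1.43  0.23  1.32 -1.48] F [-0.3 -0.1 -2.9] M [ 0.01 -0.04  0.  ] gap 12.1
(653, 164, 155) shift [-0.002  -0.0003  0.0051] len 0.006 rows>= 1
turn [ 0.001  0.    -0.001]
```

Call:
drive_tool(rows=[[-0.002,0,0.002,0,0,0,0],[0,0,0.004,0,0,0,0],[0,0,0.003,0,0,0,0],[0,0,0,0,0,0,0]])

```text
time: 13.82
ee_pos: [652.3, 163.5, 149.3]
tcp_rot: [2.746, -1.523, -0.003]
ft_force: [0.4, 1.1, -2.6]
finger_gap: 11.6
```

```bash
python3 -c "
from h import *
go((653,164,145)); lev(-58)"
```

```text
t13.82 pos [652.3 163.5 149.3] yaw -58.0 tilt [-0.002 -0.    -1.   ] q [ 0.07  0.46 -0.53  1.44  0.23  1.31 -1.48] F [ 0.4  1.1 -2.6] M [-0.01  0.01  0.06] gap 11.6
(653, 164, 145) shift [-0.0001 -0.0008  0.0043] len 0.004 rows>= 1
turn [ 0.002  0.001 -0.001]
```

Call:
drive_tool(rows=[[0,-0.001,0.002,0.002,0,0,0],[0,0,0.003,0,0,0,0],[0,0,0,0,0,0,0]])

```text
time: 14.07
ee_pos: [653.3, 164.1, 143.9]
tcp_rot: [-2.747, 1.524, 0.001]
ft_force: [0.7, -0.2, -3.0]
finger_gap: 11.7
```

```bash
python3 -c "
from h import *
go((653,164,137)); lev(-58)"
```

```text
t14.07 pos [653.3 164.1 143.9] yaw -58.0 tilt [-0.     0.001 -1.   ] q [ 0.07  0.46 -0.52  1.45  0.23  1.29 -1.49] F [ 0.7 -0.2 -3. ] M [ 0.   -0.02  0.03] gap 11.7
(653, 164, 137) shift [-0.0001  0.0004  0.0069] len 0.007 rows>= 1
turn [-0.     0.001 -0.001]
```

Entering freely. On down to the seat.

Call:
drive_tool(rows=[[0,0,0.003,0,0,0,0],[0,0,0.003,0,0,0,0],[0,0,0.002,0,0,0,0],[0,0,0,0,0,0,0]])

```text
time: 14.4
ee_pos: [653.7, 164.4, 135.7]
tcp_rot: [-2.746, 1.523, -0.0]
ft_force: [-0.3, -0.0, -0.1]
finger_gap: 11.4
```

```bash
python3 -c "
from h import *
go((653,164,135)); lev(-58)"
```

```text
t14.40 pos [653.7 164.4 135.7] yaw -58.0 tilt [ 0.001  0.001 -1.   ] q [ 0.07  0.47 -0.52  1.46  0.24  1.28 -1.49] F [-0.3 -0.  -0.1] M [-0.1   0.05  0.02] gap 11.4
(653, 164, 135) shift [-0.      0.0008  0.0007] len 0.001 rows>= 1
turn [-0.001  0.001 -0.   ]
```

Call:
drive_tool(rows=[[0,0,0.0015,0,0,0,0],[0,0,0.0015,0,0,0,0],[0,0,0,0,0,0,0]])

```text
time: 14.65
ee_pos: [654.0, 164.5, 135.8]
tcp_rot: [-2.746, 1.523, -0.003]
ft_force: [0.2, -1.4, -1.2]
finger_gap: 12.0
```

```bash
python3 -c "
from h import *
go((653,164,135)); lev(-58)"
```

```text
t14.65 pos [654.  164.5 135.8] yaw -58.0 tilt [ 0.003  0.001 -1.   ] q [ 0.07  0.47 -0.52  1.46  0.24  1.28 -1.49] F [ 0.2 -1.4 -1.2] M [-0.18  0.05 -0.01] gap 12.0
(653, 164, 135) shift [-0.0001  0.0011  0.0008] len 0.001 rows>= 1
turn [-0.003 -0.001 -0.001]
```

Descent stopped at z 135.7 mm; the seat was expected at 135.4. Now turning clockwise, first part.

Call:
drive_tool(rows=[[0,0,0.001,0,0,0.05,0],[0,0,0.001,0,0,0.07,0],[0,0,0.001,0,0,0.07,0],[0,0,0.001,0,0,0.07,0],[0,0,0.001,0,0,0.04,0]])

```text
time: 15.07
ee_pos: [654.7, 164.6, 135.0]
tcp_rot: [-2.476, 1.927, -0.008]
ft_force: [-3.6, -1.9, 6.1]
finger_gap: 11.8
```

```bash
python3 -c "
from h import *
go((653,163.6,135)); lev(-103)"
```

```text
t15.07 pos [654.7 164.6 135. ] yaw -75.8 tilt [ 0.007 -0.    -1.   ] q [ 0.03  0.46 -0.47  1.46  0.21  1.27 -1.78] F [-3.6 -1.9  6.1] M [-0.57  0.8   0.36] gap 11.8
(653, 163.6, 135) shift [0.0005 0.0019 0.    ] len 0.002 rows>= 1
turn [-0.007 -0.     0.475]
```

Call:
drive_tool(rows=[[0,0.001,0,-0.007,0,0.06,0],[0,0.001,0,0,0,0.07,0],[0,0,0.0005,0,0,0.07,0],[0,0,0.0005,0,0,0.07,0],[0,0,0.0005,0,0,0.03,0]])

```text
time: 15.48
ee_pos: [654.8, 162.5, 135.3]
tcp_rot: [-2.144, 2.295, -0.009]
ft_force: [-2.5, -0.4, 2.3]
finger_gap: 11.6
```

```bash
python3 -c "
from h import *
go((653,163.4,135)); lev(-103)"
```

```text
t15.48 pos [654.8 162.5 135.3] yaw -93.9 tilt [ 0.005 -0.004 -1.   ] q [-0.01  0.45 -0.41  1.46  0.19  1.26 -2.08] F [-2.5 -0.4  2.3] M [-0.27  0.51  0.28] gap 11.6
(653, 163.4, 135) shift [-0.0008  0.0019  0.0003] len 0.002 rows>= 1
turn [-0.005 -0.003  0.159]
```

Call:
drive_tool(rows=[[0,0.001,0,-0.004,-0.003,0.05,0],[0,0.0005,0,0,0,0.06,0],[0,0,0.0005,0,0,0.04,0],[0,0,0.0005,0,0,0.02,0]])

```text
time: 15.82
ee_pos: [654.6, 161.9, 135.4]
tcp_rot: [-1.93, 2.476, -0.005]
ft_force: [-1.2, -0.2, 2.3]
finger_gap: 12.0
```

Run:
```python
from h import *
go((653,163.4,135)); lev(-103)
p=shot('wrist','w10'); e=ctrl.observe()['ee_pos']; z=e[2]+40
g=cv2.cvtColor(p['img'],cv2.COLOR_RGB2GRAY)[120:310,150:350]; g=cv2.resize(g,None,fx=3,fy=3,interpolation=cv2.INTER_CUBIC)
ls=cv2.HoughLinesP(cv2.Canny(g,30,90),1,np.pi/360,60,minLineLength=110,maxLineGap=12)
for l in ls[:,0]:
    a,b=[wz(p,150+l[i]/3,120+l[i+1]/3,z) for i in(0,2)]; d=b-a; m=((a+b)/2)
    print(l,'ang %.1f len %.0f'%((np.degrees(np.arctan2(d[1],d[0]))+90)%180-90,np.hypot(*d[:2])),m.round(0))
cv2.imwrite('pics/w10.png',p['img'][:,:,::-1])
```

```text
t15.82 pos [654.6 161.9 135.4] yaw -104.1 tilt [ 0.004 -0.001 -1.   ] q [-0.03  0.44 -0.38  1.46  0.17  1.26 -2.25] F [-1.2 -0.2  2.3] M [-0.19  0.48  0.33] gap 12.0
(653, 163.4, 135) shift [-0.0011  0.0019  0.0004] len 0.002 rows>= 1
turn [-0.004 -0.    -0.02 ]
[363  15 473  15] ang 77.1 len 17 [716. 128. 175.]
[126  21 288  16] ang 76.8 len 25 [724. 160. 175.]
```

Call:
drive_tool(rows=[[-0.0005,0.001,0,-0.004,0,0,0],[0,0,0,0,0,0,0],[0,0,0,0,0,0,0],[0,0,0,0,0,0,0]])

```text
time: 16.2
ee_pos: [654.1, 161.8, 135.5]
tcp_rot: [1.934, -2.475, 0.002]
ft_force: [-0.6, -0.6, 1.1]
finger_gap: 11.9
```

Run:
```python
from h import *
go((653,163.4,135)); lev(-103)
p=shot('wrist','w11'); e=ctrl.observe()['ee_pos']; z=e[2]+40
g=cv2.cvtColor(p['img'],cv2.COLOR_RGB2GRAY)[150:310,200:300]; g=cv2.resize(g,None,fx=3,fy=3,interpolation=cv2.INTER_CUBIC)
ls=cv2.HoughLinesP(cv2.Canny(g,15,40),1,np.pi/360,30,minLineLength=50,maxLineGap=8)
for l in ([] if ls is None else ls[:,0]):
    a,b=[wz(p,200+l[i]/3,150+l[i+1]/3,z) for i in(0,2)]; d=b-a; m=((a+b)/2)
    A=(np.degrees(np.arctan2(d[1],d[0]))+90)%180-90
    if abs(A+13)<20: print(l,'ang %.1f len %.0f'%(A,np.hypot(*d[:2])),m.round(0))
print(ctrl.observe()['joint_velocities'])
# drawer & bystander check from top view difference
t0=pickle.load(open('pics/top0.pkl','rb'))['img'].astype(int); t=shot('top','top11')['img'].astype(int)
d=(np.abs(t-t0).sum(2)>90).astype(np.uint8); n,_,s,c=cv2.connectedComponentsWithStats(d)
for i in range(1,n):
    if s[i,4]>15: print('diff',s[i],c[i].round())
```

```text
t16.20 pos [654.1 161.8 135.5] yaw -104.0 tilt [ 0.001 -0.001 -1.   ] q [-0.03  0.45 -0.38  1.46  0.17  1.27 -2.24] F [-0.6 -0.6  1.1] M [-0.33  0.23  0.08] gap 11.9
(653, 163.4, 135) shift [-0.0013  0.0015  0.0005] len 0.002 rows>= 1
turn [-0.001 -0.001 -0.017]
[190 171 191 267] ang -12.5 len 17 [672. 151. 176.]
[195 260 195 172] ang -12.9 len 16 [672. 150. 176.]
[114 268 114 193] ang -14.8 len 14 [673. 164. 176.]
[192 335 192 275] ang -12.9 len 12 [656. 154. 176.]
[ 99 385 105 297] ang -18.7 len 18 [653. 172. 176.]
[186 363 193 479] ang -10.0 len 27 [631. 160. 176.]
[100 476 102 411] ang -16.9 len 16 [631. 178. 176.]
[195 403 195 453] ang -12.6 len 12 [630. 160. 176.]
[ 62 360  75 284] ang -24.6 len 16 [658. 176. 176.]
[187 361 188 271] ang -13.5 len 18 [654. 156. 176.]
[268 298 290 375] ang 3.2 len 17 [646. 141. 176.]
[196 260 208 370] ang -7.2 len 22 [653. 153. 176.]
[227 264 244 361] ang -3.0 len 20 [652. 147. 176.]
[ 19 368  35 302] ang -29.1 len 14 [657. 184. 176.]
[197 261 203 318] ang -7.4 len 11 [659. 152. 176.]
[-0.00126802 -0.00208361  0.00023134  0.00264234 -0.00037654  
[... 847 characters left out ...]
450 135   2  13  19] [451. 141.]
diff [  0 142  27  11  39] [ 13. 146.]
diff [ 92 152  24  12  42] [103. 158.]
diff [221 157  26  20 308] [233. 169.]
diff [125 162  14  12  74] [131. 169.]
diff [328 168  34  36 928] [344. 185.]
diff [376 168  29  40 678] [390. 185.]
diff [127 176  19  50 238] [135. 196.]
diff [  0 192  30   9  30] [ 14. 198.]
diff [  0 192  45  23  48] [ 22. 208.]
diff [173 240  14   2  19] [180. 240.]
diff [145 242  19  30 209] [154. 258.]
diff [154 273  17  34 176] [162. 291.]
diff [219 274  10   8  46] [225. 277.]
diff [ 332  305  180   79 5201] [454. 352.]
diff [196 309  18   2  24] [205. 309.]
diff [275 363   6  21  65] [277. 373.]
diff [230 378  45   6 216] [253. 381.]
```

Run:
```python
from h import *
a=pickle.load(open('pics/top0.pkl','rb'));b=pickle.load(open('pics/top11.pkl','rb'))
print(np.abs(a['R']-b['R']).max(),np.abs(a['t']-b['t']).max(), a['img'][150:200,380:400].mean((0,1)),b['img'][150:200,380:400].mean((0,1)))
def cen(p,box,f):
    x0,y0,x1,y1=box; h=cv2.cvtColor(p['img'],cv2.COLOR_RGB2HSV)[y0:y1,x0:x1].astype(int); m=f(h); ys,xs=np.nonzero(m); return (xs.mean()+x0).round(1),(ys.mean()+y0).round(1),len(xs)
gray=lambda h:(h[...,1]<70)&(h[...,2]>120)
red=lambda h:(h[...,0]<9)&(h[...,1]>150)&(h[...,2]>90)
for n,box,f in [('spat',(370,160,412,210),gray),('bowl',(268,92,322,145),gray),('jar',(85,130,125,170),gray),('potlid',(330,212,366,248),red),('mug',(95,208,150,250),red),('brush',(224,262,250,312),gray)]:
    print(n,cen(a,box,f),cen(b,box,f))
```

```text
0.0 0.0 [185.242 161.667 132.823] [217.769 191.134 160.285]
spat (np.float64(390.1), np.float64(185.4), 702) (np.float64(390.1), np.float64(185.5), 704)
bowl (np.float64(295.1), np.float64(118.2), 1323) (np.float64(294.8), np.float64(118.1), 1348)
jar (np.float64(104.2), np.float64(148.5), 494) (np.float64(105.0), np.float64(149.2), 547)
potlid (np.float64(nan), np.float64(nan), 0) (np.float64(nan), np.float64(nan), 0)
mug (np.float64(115.9), np.float64(227.8), 8) (np.float64(144.0), np.float64(223.1), 315)
brush (np.float64(236.2), np.float64(287.1), 542) (np.float64(nan), np.float64(nan), 0)<stdin>:5: RuntimeWarning: Mean of empty slice.
  ret = ret.dtype.type(ret / rcount)
```

Pose is steady, the bar is at about −13° (the drawer's direction) and the differences in the top view are only exposure. Handing in.

```bash
python3 -c "
from h import *
st()
from workcell import order
print(order.sign_off())"
```

```text
t16.30 pos [654.2 161.8 135.5] yaw -104.0 tilt [ 0.001 -0.001 -1.   ] q [-0.03  0.45 -0.38  1.46  0.17  1.27 -2.24] F [-0.2  0.4  0.6] M [-0.3   0.14  0.12] gap 11.9
the job is handed in; nothing more can be done
None
```

I pushed the drawer shut, lowered the metal lid through the notches until it was seated, and turned it 46° clockwise. I handed in at 16.3 s with it still gripped and held there; no verdict is reported.

**Last checks**
- **Lid angle:** the tool yaw was steady at −104.0°, against a target of −103°. The clearer bar edges in the wrist picture lay near −13°, the drawer's direction, but the edge lines there were scattered.
- **Lid seat:** the tool height was 135.5 mm against 135.4 mm expected, with a tilt of about 0.1°. The lid's centre was about 2 mm off my hopper estimate, against the 5 mm allowed.
- **Catch:** its angle could not be read directly. A counter-torque of about 0.1–0.3 N m was felt while turning and holding.
- **Drawer:** seen shut in the side picture after the push, which ended on a hard stop at 13 N. It was not looked at again after the lid went in.

**What failed or disagreed**
- The first drawer push went over the front panel and moved nothing. The shut finger tips sat about 17 mm higher than the reported tool point, so I pushed again lower and it shut.
- The final comparison of top pictures was inconclusive for some bystanders. The spatula, bowl and jar matched to within about a pixel. The brush and mug could not be measured in it, as the arm appears to have been in the way. The colour mask did not find the pot lid.
- The earlier wrist pictures showed no sign that any of those three had moved.

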